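# Dispense the red ball from the ball wheel

## Task

Bring the cell with the red ball over the drop hole so that it falls into the scoop, let the wheel's knob drop fully home in its notch, then press the scoop's red tab to tip the red ball out into the yellow tray. The black knob has to be lifted before the wheel will turn. Keep the blue ball in the wheel: turn whichever way does not carry it across the hole, and leave the mug, globe and magnet alone; let go of the tab so that the scoop swings back.

Things in the scene. Friction and masses are not known exactly. Their poses are not given: they have to be found in the camera images.
- dispenser: Fixed ball dispenser of the physics bench. Origin on the table under the wheel's axis; z up; -x is its front, where drop hole, scoop and tray lie. Green 168 x 168 mm platform, its top 82 mm above the table. The wheel turns on it; under the hole an aluminium scoop leans back and holds a fallen ball until it is tipped.
- wheel_top (a point): Point on the wheel's axis, 107 mm above the table, fixed to the dispenser. Wheel 150 mm across, 24 mm high, blue hub, six open-bottomed square cells 30 mm wide, centred 56 mm from the axis, 60 degrees apart. At the start one cell is about over the hole and empty, so is the opposite one; the two balls and two grey plugs share the other four in any order.
- crown_top (a point): Point on the axis 118 mm above the table, at the top of the fixed brass crown. Between its teeth are six notches, 60 degrees apart, for the knob's 76 x 5 mm crossbar (along its x); they take it only within 1.5 to 3 degrees. The crown is clocked up to 10.5 degrees off true, unknown: turn a little, lower, and feel whether the knob sinks 8 mm or stops on the teeth.
- drop_hole (a point): Centre of the drop hole in the platform's top, 24 mm (x) by 40 mm (y), 56 mm in front (-x) of the axis, 82 mm above the table. Balls fall through it; the plugs cannot.
- knob_grip (a point): On the axis, in the black knob's grip bar: 48 mm long (own x), 12 thick (own y), 40 high; point 25 mm above its foot. Own -x cell starts near the hole. Turns with the wheel, slides up 22 mm on it, spring 3 N down plus 0.15 N/mm. Height over table: 148 mm home (wheel locked), 156 mm on the teeth, turns freely above 158. May start in either. Home with a cell nearest the hole: its ball falls.
- tab (a point): Top centre of the scoop's red press tab, 30 x 30 x 5 mm, at the dispenser's front left: in its frame 133 mm to -x and 138 mm to +y, 56 mm above the table at rest. Press it down (1 to 3 N): it swings about the scoop's axle, which lies along the dispenser's y, 85 mm in front of the wheel's axis, 38 mm above the table; at full tip its middle is about 24 mm above the table.
- scoop (a joint): Tip angle of the scoop (rad): 0 at rest, leaning back; 0.65 fully tipped forward. The ball rolls out beyond about 0.4; a spring brings it back when the tab is let go.
- red_ball_center (a point): Centre of the red ball, 22 mm across, about 30 g, in one cell of the wheel.
- blue_ball_center (a point): Centre of the blue ball, 22 mm across, about 30 g, in another cell; it must stay in the wheel.
- tray_in (a point): Middle of the floor of the yellow catch tray in front of the scoop: 101 x 96 mm inside, floor 4 mm above the table, walls 35 mm high (16 mm on the scoop's side).
- plug_a: Grey plastic plug, 29 mm across, 14 mm high, filling an unused cell. Origin under its centre.
- plug_b: The second, equal grey plug.
- mug: Orange plastic mug, 72 mm across, 80 mm high, a bystander. Origin under its centre.
- globe: Small desk globe, 84 mm ball on a black foot 80 mm across, 112 mm high, a bystander. Origin under its foot.
- magnet: Red U-shaped magnet lying flat, 107 x 54 mm, 12 mm high, a bystander. Origin under its middle.

How it is judged:
On the way, in this order (a step that is already met when the one before it is completed fails the run):
1. the red ball lies in the scoop, untipped, and the knob is home in its notch (z of red_ball_center in the frame of dispenser below 0.066 m and x of red_ball_center in the frame of dispenser above -0.095 m and value of joint scoop below 0.15 rad and z of knob_grip in the frame of dispenser below 0.1515 m), for 0.2 s.
2. the scoop is tipped forward (value of joint scoop above 0.4 rad), for 0.05 s.
At the end, for the whole second after the job is handed in: The red ball lies at rest in the yellow tray, the blue ball is still in its cell on the platform, the knob is home (within 3.5 mm) and the scoop has swung back (within 0.1 rad) (x of red_ball_center in the frame of dispenser between -0.205 and -0.1 m and y of red_ball_center in the frame of dispenser between -0.05 and 0.05 m and z of red_ball_center in the frame of dispenser below 0.03 m and linear speed of red_ball below 0.05 m/s and z of blue_ball_center in the frame of dispenser between 0.088 and 0.105 m and horizontal distance between blue_ball_center and dispenser below 0.08 m and z of knob_grip in the frame of dispenser below 0.1515 m and value of joint scoop below 0.1 rad); the robot touches nothing.
It fails at once if the blue ball falls through the hole or leaves the wheel (z of blue_ball_center in the frame of dispenser below 0.08 m or horizontal distance between blue_ball_center and dispenser above 0.085 m).
It fails at once if the mug is moved by more than 30 mm (distance of mug from where it was at the start of the episode above 0.03 m).
It fails at once if the globe is moved by more than 30 mm (distance of globe from where it was at the start of the episode above 0.03 m).
It fails at once if the magnet is moved by more than 30 mm (distance of magnet from where it was at the start of the episode above 0.03 m).
It also fails if it takes over 72 s, if anything falls off the work surface, if the arm or the gripper's body presses on something with over 40 N, if the wrist force passes 120 N, or if a joint passes its speed limit or range.

## Robot

A 7-joint arm with a two-finger parallel gripper is mounted at the origin on the work surface. World frame = base frame: x ahead of the robot, y to its left, z up, the work surface at z = 0. Lengths are in m, angles in rad, forces in N, time in s.
With the tool pointing down it reaches from about 0.35 to 0.9 m from the base axis. Payload 8.1 kg.
Tool frame: the origin (TCP) lies at the very end of the fingers, on their centre line; the grasp point (between the pads) lies 19 mm behind it; z points along the fingers, y is the line along which they close (so a half turn about z gives the same grasp; the last joint's range is limited). The gripper opens to 85 mm and grips with 20 to 120 N. Pads are 22 mm wide; open, the fingers measure 114 mm over their backs; the gripper's body (76 mm by 85 mm) begins 54 mm behind the grasp point. The pads swing forward as they close: fully open they stand 13 mm farther back than shut.
Start: joints at [-1.42, 0.434, 0.025, 1.573, -0.012, 1.134, -0.075], TCP at [0.157, 0.605, 0.231] pointing down, gripper open.
Joint ranges: [-2.62, 2.62], [-0.44, 2.09], [-1.27, 1.32], [0.08, 2.57], [-1.32, 4.46], [0.12, 2], [-2.74, 2.74]. Speed limits (rad/s): [2.22, 2.22, 3.01, 3.01, 3.14, 3.14, 3.14].

## Interface

Orientations are given as a unit quaternion [x, y, z, w].
In Python, from plant import sense, capture, finish_job gives the robot as it stands.
- The arm moves only by the shell command python3 -m handwheel 'ROWS' [OPENING]. ROWS is a JSON object of lists of equal length, an entry for each row: "linear": the shift along the world's x, y, z in cm, a list of three; "dr": the turn, a rotation vector about the world's x, y, z in degrees, a list of three. A call has 1 to 10 rows; each row shifts and turns the commanded pose from where the row before left it; what a row does not reach is not made up. A row lasts 1/8 s, in which the tool goes at most 62.5 mm and 10.7 degrees, less where a joint would pass 70% of its speed; a pose out of reach is approached as far as the arm can. A call with a gripper value outside its range is refused whole. OPENING is the closure, from -1 (fully open) to 1 (shut), so that 0 is half open, set as the call begins (- or left out, the last holds). The fingers move at their own pace and stop on an object; the grip force is fixed at half the most. Time passes only in rows, so rows that do not move let the fingers close. It gives the time, the measured TCP pose, the force and the opening at its end, in the units of the state.
- sense(): the state, without advancing time (a new reading comes with each control period).
- capture(name): name is "scene" or "top" or "wrist"; returns a dict with "image" (480x640x3 uint8, blue, green, red), "z_map" (480x640 float32, m along the optical axis (not along the pixel's ray), 0 where there is no reading), "fx", "fy", "cx", "cy" (pixels), "R" (3x3) and "t" (3): a world point X has camera coordinates R X + t. Camera axes: x right, y down, z forward; pixel columns grow to the right and rows downward; lengths in m; the calibration is good to about 2 mm. A picture is of the moment at which its call begins.
- finish_job(): hands the job in, once; it reports no verdict.
The state is a dict: "clock": time; "q": joint angles; "dq": joint speeds; "effort": joint torques, N m; "tcp_pos": TCP position; "eef_rot": TCP orientation; "ft_force": force on the tool from outside, world axes, zero at the start; "ft_torque": the same for the moment, N m; "gripper_width": finger opening in m.
Only numpy, scipy, OpenCV 4.12 (cv2) and the standard library are available. Lean on these libraries where they do the work, as an engineer would, in place of code of your own. Each camera call takes 0.05 s, during which the arm holds its last target. There are 200 camera calls.

## Working session

There is one attempt and no reset: what is moved stays moved. The work goes in short steps, Python scripts to look and compute and a shell command to move; the robot and the scene stay as the last step left them, time stands still between calls to the robot, and variables do not carry over. Pictures are saved under pics/ and viewed, on a budget of 10 in all, crops included, one or two more only if the job needs it, and the job is handed in when it is done.

```bash
ls; mkdir -p pics; cat > h.py <<'E'
import numpy as np,cv2
from plant import sense,capture
def grab(n,f):
    c=capture(n); np.savez(''+f+'.npz',**c); cv2.imwrite('pics/'+f+'.png',c['image']); return c
def P(c,u,v,z=None):
    # world point of pixel: from z_map, or on plane z
    R,t=np.array(c['R']),np.array(c['t'])
    r=np.array([(u-c['cx'])/c['fx'],(v-c['cy'])/c['fy'],1.])
    if z is None: return R.T@(r*float(c['z_map'][int(v),int(u)])-t)
    o=-R.T@t; d=R.T@r; return o+d*(z-o[2])/d[2]
def cloud(c):
    R,t=np.array(c['R']),np.array(c['t']); Z=c['z_map']; v,u=np.indices(Z.shape)
    X=np.stack([(u-c['cx'])/c['fx']*Z,(v-c['cy'])/c['fy']*Z,Z],-1)
    return (X-t)@R
E
python3 - <<'E'
from h import *
grab('top','top1');grab('scene','scene1')
s=sense();print(s)
E
```

```text
pics
{'clock': 0.1, 'q': array([-1.41955446,  0.43515189,  0.02497485,  1.57399168, -0.01159928,
        1.13399108, -0.07508974]), 'dq': array([ 9.68681854e-06, -1.73904068e-03,  3.75541653e-04, -3.65255782e-03,
       -9.17287742e-05, -4.73026639e-04,  8.60705720e-05]), 'effort': array([ 3.32611249e-03, -6.71748734e+01,  1.02833211e+00, -3.16900134e+01,
        1.58468628e-02,  7.15736824e-03, -4.72309296e-06]), 'tcp_pos': array([0.15689266, 0.60453008, 0.23061092]), 'eef_rot': array([ 1.26610095e-01,  9.91952315e-01, -6.98086927e-04, -2.42649890e-05]), 'ft_force': array([-1.34594837,  0.47122893,  0.34024406]), 'ft_torque': array([ 0.00531628, -0.03662645, -0.00656386]), 'gripper_width': 0.08554131877500963}
```

View pics/top1.png

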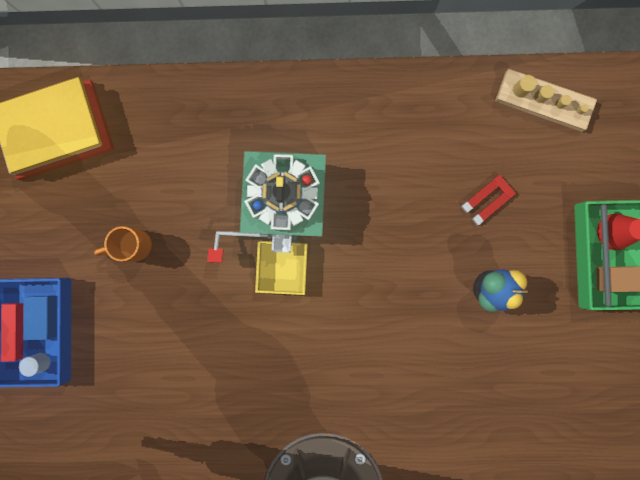

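View pics/scene1.png

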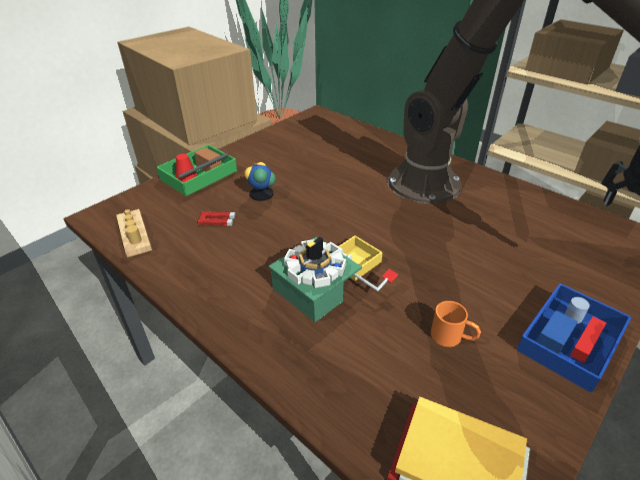

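```bash
python3 - <<'E'
from h import *
c=dict(np.load('top1.npz'))
X=cloud(c); im=c['image']; hsv=cv2.cvtColor(im,cv2.COLOR_BGR2HSV)
g=(abs(X[...,2]-.082)<.006)&(hsv[...,0]>50)&(hsv[...,0]<95)&(hsv[...,1]>80)
g[:, :220]=0; g[:,350:]=0
p=X[g]; r=cv2.minAreaRect((p[:,:2]*1000).astype(np.float32)); print('green',r,p[:,2].mean(),len(p))
for n,u,v,z in [('red',307,180,.093),('blue',258,205,.093),('hub',282,190,.118),('tab',215,256,.056),('tray',281,268,None)]: print(n,P(c,u,v,z),P(c,u,v))
cv2.imwrite('pics/crop1.png',cv2.resize(im[145:305,195:335],None,fx=4.5,fy=3.75*1.2/1.0*1.0,interpolation=cv2.INTER_CUBIC)[:600])
E
```

```text
green ((637.2106323242188, 70.42184448242188), (165.47947692871094, 166.85598754882812), 86.145751953125) 0.0822227866852475 1716
red [0.66128676 0.01914814 0.093     ] [0.65966019 0.01878187 0.10348217]
blue [0.6121595  0.11953645 0.093     ] [0.61096775 0.11816659 0.10380904]
hub [0.6384102  0.06825815 0.118     ] [0.63197041 0.06442823 0.16486961]
tab [0.51072668 0.21567808 0.056     ] [0.51071772 0.21556816 0.05652943]
tray [0.48300561 0.08182776 0.00691565] [0.48300561 0.08182776 0.00691565]
```

View pics/crop1.png

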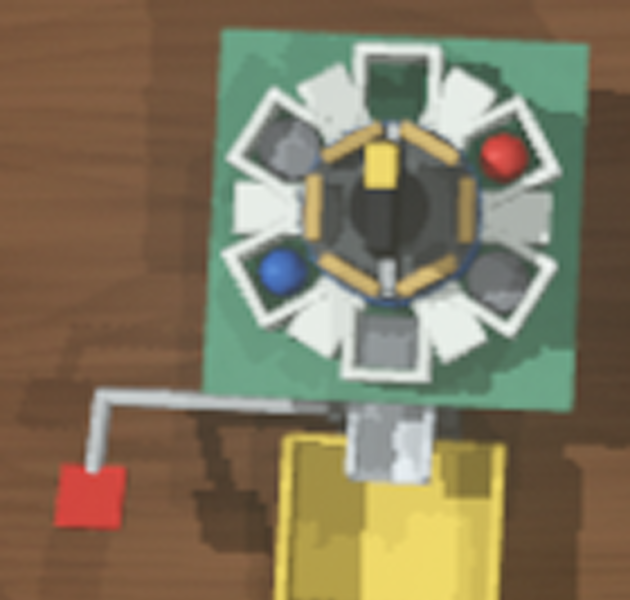

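The red ball is top right in the wheel (crop 503,157) and the blue one lower left (283,270). The front cell is empty, and the knob lies along x and looks home. Turning −120° about z carries only a plug across the hole before red, and blue moves away from it. I'll approach now.

```bash
python3 -m handwheel '{"linear":[[4,-4.5,0],[4,-4.5,0],[4,-4.5,0],[4,-4.5,0],[4,-4.5,0],[4,-4.5,0],[4,-4.5,0],[4,-4.5,0],[4,-4.5,0],[4,-4.5,0]],"dr":[[0,0,1.2],[0,0,1.2],[0,0,1.2],[0,0,1.2],[0,0,1.2],[0,0,1.2],[0,0,1.2],[0,0,1.2],[0,0,1.2],[0,0,1.2]]}' -0.2
python3 -m handwheel '{"linear":[[4,-4.25,0.2],[3,-3.25,0.2],[0,0,0],[0,0,0]],"dr":[[0,0,0],[0,0,0],[0,0,0],[0,0,0]]}'
python3 - <<'E'
from h import *
s=sense();print(s['tcp_pos'],s['eef_rot'],s['q'],s['gripper_width'])
c=grab('wrist','w1')
X=cloud(c);d=np.hypot(X[...,0]-.637,X[...,1]-.07)
m=(X[...,2]>.155)&(X[...,2]<.178)&(d<.04)&(c['z_map']>0)
p=X[m];print(len(p),'knobtop z',np.percentile(p[:,2],[10,50,90]) if len(p) else 0)
if len(p): print(cv2.minAreaRect((p[:,:2]*1000).astype(np.float32)))
hsv=cv2.cvtColor(c['image'],cv2.COLOR_BGR2HSV)
g=(abs(X[...,2]-.082)<.005)&(hsv[...,0]>50)&(hsv[...,0]<95)&(hsv[...,1]>80)
print(g.sum(),cv2.minAreaRect((X[g][:,:2]*1000).astype(np.float32)))
E
```

```text
clock: 1.35
tcp_pos: [0.5578, 0.1535, 0.2311]
eef_rot: [0.022, 1.0, 0.0, -0.0]
ft_force: [1.0, 1.5, 0.2]
gripper_width: 0.051
clock: 1.85
tcp_pos: [0.6264, 0.0806, 0.2347]
eef_rot: [0.022, 1.0, 0.0, -0.001]
ft_force: [-0.2, 1.1, 0.4]
gripper_width: 0.051
[0.62635396 0.08056467 0.23470242] [ 2.21337585e-02  9.99754770e-01  1.84661913e-04 -6.79940071e-04] [-0.37629915  0.44578584  0.24253368  1.56404272 -0.11451258  1.14695986
  1.41724996] 0.051016806557000166
1574 knobtop z [0.16155226 0.16299301 0.16398633]
((638.2260131835938, 70.60211181640625), (12.175722122192383, 48.19334030151367), 86.89909362792969)
13362 ((638.8357543945312, 70.41618347167969), (168.4803466796875, 168.58834838867188), 86.28441619873047)
```

View pics/w1.png

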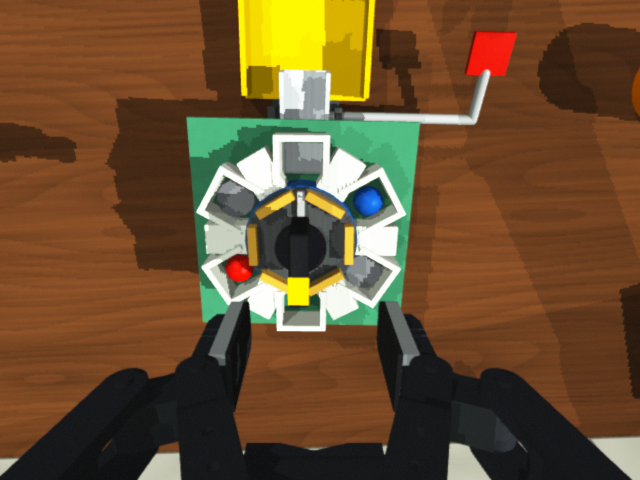

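The knob is home: its top is at 163 mm, its centre at (0.638, 0.0705) and its yaw −3.1°. Red is at pixel (239,268) and blue at (369,201), as in the top view. I'll go down and grasp.

```bash
python3 -m handwheel '{"linear":[[1.2,-1.0,0],[0,0,-4],[0,0,-3],[0,0,-2],[0,0,-1],[0,0,0],[0,0,0]],"dr":[[0,0,-0.6],[0,0,0],[0,0,0],[0,0,0],[0,0,0],[0,0,0],[0,0,0]]}'
python3 -m handwheel '{"linear":[[0,0,0],[0,0,0],[0,0,0],[0,0,0],[0,0,0],[0,0,0]],"dr":[[0,0,0],[0,0,0],[0,0,0],[0,0,0],[0,0,0],[0,0,0]]}' 1
```

```text
clock: 2.78
tcp_pos: [0.6397, 0.0701, 0.1363]
eef_rot: [0.027, 1.0, 0.0, 0.001]
ft_force: [0.3, 0.2, 0.2]
gripper_width: 0.0516
clock: 3.52
tcp_pos: [0.6393, 0.0705, 0.136]
eef_rot: [0.027, 1.0, 0.0, 0.0]
ft_force: [-0.8, 2.1, 6.2]
gripper_width: 0.011
```

```bash
python3 -m handwheel '{"linear":[[0,0,0.5],[0,0,0.5],[0,0,0.4],[0,0,0],[0,0,0]],"dr":[[0,0,0],[0,0,0],[0,0,0],[0,0,0],[0,0,0]]}'
```

```text
clock: 4.15
tcp_pos: [0.6391, 0.0704, 0.1493]
eef_rot: [0.027, 1.0, 0.0, 0.0]
ft_force: [3.9, 4.3, -6.2]
gripper_width: 0.0113
```

```bash
python3 -m handwheel '{"linear":[[0,0,0],[0,-0.02,0],[0,-0.02,0],[0,-0.02,0],[0,-0.02,0],[0,-0.02,0],[0,0,0],[0,0,0]],"dr":[[0,0,-4],[0,0,-8],[0,0,-8],[0,0,-8],[0,0,-8],[0,0,-8],[0,0,-8],[0,0,-8]]}'
python3 -m handwheel '{"linear":[[-0.02,0,0],[-0.02,0,0],[-0.02,0,0],[-0.02,0,0],[-0.02,0,0],[-0.02,0,0],[-0.02,0,0],[0,0,0],[0,0,0],[0,0,0]],"dr":[[0,0,-8],[0,0,-8],[0,0,-8],[0,0,-8],[0,0,-8],[0,0,-8],[0,0,-8],[0,0,-4],[0,0,0],[0,0,0]]}'
python3 - <<'E'
from h import *
s=sense();x,y=s['eef_rot'][:2];print(np.degrees(np.arctan2(y*y-x*x,2*x*y)),s['ft_torque'],s['q'][6])
E
```

```text
clock: 5.15
tcp_pos: [0.6387, 0.0699, 0.1491]
eef_rot: [0.525, 0.851, 0.0, -0.0]
ft_force: [2.9, 4.7, -5.9]
gripper_width: 0.0111
clock: 6.4
tcp_pos: [0.638, 0.07, 0.1493]
eef_rot: [0.879, 0.476, 0.001, -0.0]
ft_force: [5.0, 4.3, -5.6]
gripper_width: 0.0109
-33.1013528133249 [ 0.96008856 -1.0484203  -0.04953061] -0.3142639771528265
```

```bash
python3 -m handwheel '{"linear":[[0,0,-0.4],[0,0,-0.4],[0,0,-0.3],[0,0,-0.3],[0,0,0],[0,0,0]],"dr":[[0,0,0],[0,0,0],[0,0,0],[0,0,0],[0,0,0],[0,0,0]]}'
```

```text
clock: 7.15
tcp_pos: [0.638, 0.07, 0.136]
eef_rot: [0.879, 0.476, 0.001, -0.0]
ft_force: [1.4, 4.2, 2.5]
gripper_width: 0.0109
```

```bash
python3 -m handwheel '{"linear":[[0,0,0],[0,0,0],[0,0,0],[0,0,3],[0,0,5],[0,0,3],[0,0,0],[0,0,0]],"dr":[[0,0,0],[0,0,0],[0,0,0],[0,0,0],[0,0,0],[0,0,0],[0,0,0],[0,0,0]]}' -0.2
python3 - <<'E'
from h import *
c=grab('wrist','w2'); grab('top','top2')
X=cloud(c);d=np.hypot(X[...,0]-.637,X[...,1]-.07)
m=(X[...,2]>.155)&(X[...,2]<.18)&(d<.04)&(c['z_map']>0)
p=X[m];print(len(p),np.percentile(p[:,2],[10,50,90]),cv2.minAreaRect((p[:,:2]*1000).astype(np.float32)),c['image'].shape)
t=X; 
E
```

```text
clock: 8.15
tcp_pos: [0.637, 0.069, 0.2446]
eef_rot: [0.879, 0.476, -0.0, -0.0]
ft_force: [0.9, 0.2, 0.0]
gripper_width: 0.051
1531 [0.16164627 0.1629748  0.16399256] ((638.3181762695312, 70.77336120605469), (48.12451934814453, 12.432648658752441), 57.12030792236328) (480, 640, 3)
```

View pics/w2.png

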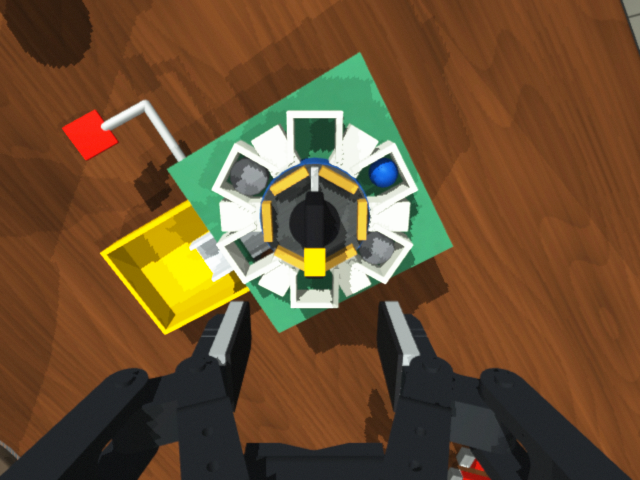

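Knob home again (top at 163 mm), blue still in its cell (384,173), and red no longer visible in any cell, so it has dropped. Next I'll close the fingers and go over the tab.

```bash
python3 -m handwheel '{"linear":[[-3.2,3.7,0],[-3.2,3.7,0],[-3.2,3.7,0],[-3.2,3.7,0],[0,0,-5],[0,0,-5],[0,0,-4],[0,0,-2],[0,0,0],[0,0,0]],"dr":[[0,0,0],[0,0,0],[0,0,0],[0,0,0],[0,0,0],[0,0,0],[0,0,0],[0,0,0],[0,0,0],[0,0,0]]}' 1
python3 - <<'E'
from h import *
c=grab('top','top3'); im=c['image']; hsv=cv2.cvtColor(im,cv2.COLOR_BGR2HSV)
s=sense();print(s['tcp_pos'],s['gripper_width'])
cv2.imwrite('pics/crop3.png',cv2.resize(im[150:305,195:340],None,fx=3.8,fy=3.8,interpolation=cv2.INTER_CUBIC))
E
```

```text
clock: 9.5
tcp_pos: [0.5099, 0.2168, 0.0858]
eef_rot: [0.879, 0.476, 0.0, 0.0]
ft_force: [0.2, 0.1, -0.2]
gripper_width: -0.0002
[0.51012137 0.21702924 0.08612771] -0.0004960868962363885
```

View pics/crop3.png

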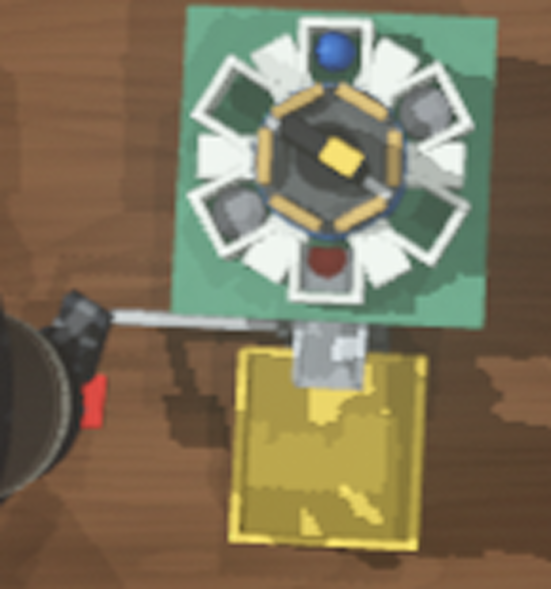

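A dark red disc shows in the front cell at crop (327,262). Before pressing, I'll check its depth to see whether it is down in the scoop.

```bash
python3 - <<'E'
from h import *
c=dict(np.load('top3.npz')); X=cloud(c)
for v in range(215,225): print(v,[tuple((X[v,u]*1000).round().astype(int)) for u in (279,281,283)], c['image'][v,281])
E
```

```text
215 [(np.int64(595), np.int64(81), np.int64(54)), (np.int64(594), np.int64(76), np.int64(56)), (np.int64(592), np.int64(70), np.int64(76))] [ 66  78 102]
216 [(np.int64(593), np.int64(81), np.int64(51)), (np.int64(592), np.int64(76), np.int64(57)), (np.int64(592), np.int64(72), np.int64(59))] [ 58  67 120]
217 [(np.int64(590), np.int64(80), np.int64(57)), (np.int64(590), np.int64(76), np.int64(53)), (np.int64(590), np.int64(72), np.int64(52))] [ 59  67 123]
218 [(np.int64(588), np.int64(81), np.int64(53)), (np.int64(588), np.int64(76), np.int64(55)), (np.int64(588), np.int64(72), np.int64(55))] [ 59  67 124]
219 [(np.int64(586), np.int64(80), np.int64(56)), (np.int64(586), np.int64(76), np.int64(56)), (np.int64(586), np.int64(72), np.int64(51))] [ 58  66 121]
220 [(np.int64(584), np.int64(81), np.int64(53)), (np.int64(584), np.int64(76), np.int64(55)), (np.int64(584), np.int64(72), np.int64(54))] [ 56  64 117]
221 [(np.int64(582), np.int64(81), np.int64(51)), (np.int64(582), np.int64(76), np.int64(54)), (np.int64(582), np.int64(73), np.int64(49))] [ 55  64 114]
222 [(np.int64(580), np.int64(81), np.int64(55)), (np.int64(580), np.int64(77), np.int64(49)), (np.int64(580), np.int64(72), np.int64(52))] [ 72  78 118]
223 [(np.int64(579), np.int64(82), np.int64(36)), (np.int64(578), np.int64(77), np.int64(49)), (np.int64(579), np.int64(74), np.int64(39))] [124 125 140]
224 [(np.int64(577), np.int64(82), np.int64(35)), (np.int64(577), np.int64(78), np.int64(34)), (np.int64(577), np.int64(74), np.int64(36))] [161 159 153]
```

The ball's top is at z≈55 mm, so it lies in the scoop. I'll press the tab.

```bash
python3 -m handwheel '{"linear":[[0,0,-2],[0,0,-1],[0,0,-0.6],[0,0,-0.6],[0,0,-0.5]],"dr":[[0,0,0],[0,0,0],[0,0,0],[0,0,0],[0,0,0]]}'
python3 -m handwheel '{"linear":[[0,0,-0.4],[0,0,-0.3],[0,0,0]],"dr":[[0,0,0],[0,0,0],[0,0,0]]}'
```

```text
clock: 10.18
tcp_pos: [0.5096, 0.2171, 0.0383]
eef_rot: [0.879, 0.476, 0.0, -0.0]
ft_force: [-1.2, 0.5, 2.7]
gripper_width: -0.0001
clock: 10.55
tcp_pos: [0.5099, 0.217, 0.0313]
eef_rot: [0.879, 0.476, 0.0, 0.0]
ft_force: [0.3, 0.9, 1.9]
gripper_width: -0.0002
```

```bash
python3 -m handwheel '{"linear":[[0,0,-0.2],[0,0,-0.2],[0,0,0],[0,0,0],[0,0,0]],"dr":[[0,0,0],[0,0,0],[0,0,0],[0,0,0],[0,0,0]]}'
python3 - <<'E'
from h import *
c=grab('top','top4'); im=c['image']
cv2.imwrite('pics/crop4.png',cv2.resize(im[150:305,195:340],None,fx=3.8,fy=3.8,interpolation=cv2.INTER_CUBIC))
E
```

```text
clock: 11.18
tcp_pos: [0.5096, 0.217, 0.0274]
eef_rot: [0.879, 0.476, 0.0, 0.0]
ft_force: [1.2, 0.0, 3.3]
gripper_width: -0.0001
```

View pics/crop4.png

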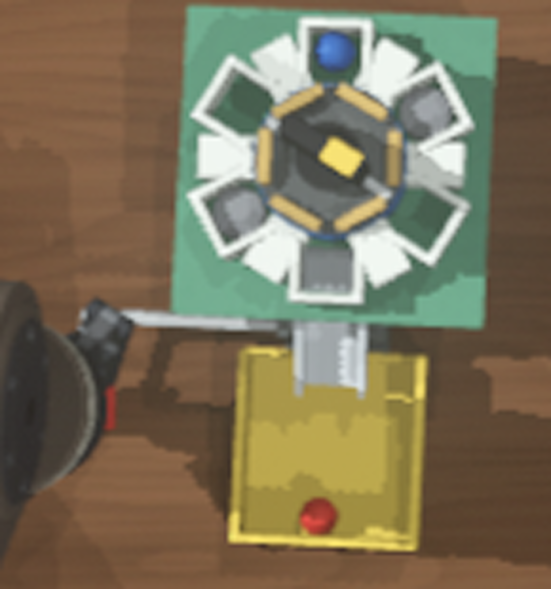

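The red ball is in the tray (318,516) and blue is still in its cell (335,50). I'll lift off and check.

```bash
python3 -m handwheel '{"linear":[[0,0,0.7],[0,0,1],[0,0,1.5],[0,0,3],[0,0,5],[0,0,4],[-2,3,0],[0,0,0],[0,0,0],[0,0,0]],"dr":[[0,0,0],[0,0,0],[0,0,0],[0,0,0],[0,0,0],[0,0,0],[0,0,0],[0,0,0],[0,0,0],[0,0,0]]}'
python3 -m handwheel '{"linear":[[0,0,0],[0,0,0],[0,0,0],[0,0,0],[0,0,0],[0,0,0],[0,0,0],[0,0,0]],"dr":[[0,0,0],[0,0,0],[0,0,0],[0,0,0],[0,0,0],[0,0,0],[0,0,0],[0,0,0]]}'
python3 - <<'E'
from h import *
c=grab('top','top5'); c2=grab('wrist','w5'); im=c['image']
a=cv2.resize(im[150:305,195:340],(400,428)); b=cv2.resize(c2['image'],(400,300)); o=np.zeros((428,800,3),np.uint8);o[:,:400]=a;o[:300,400:]=b
cv2.imwrite('pics/f.png',o)
X=cloud(c); m=(X[...,2]>.155)&(X[...,2]<.18)&(np.hypot(X[...,0]-.638,X[...,1]-.07)<.03); print('knob',np.median(X[m][:,2]))
X=cloud(c2); h=cv2.cvtColor(c2['image'],cv2.COLOR_BGR2HSV)
m=((h[...,0]<6)|(h[...,0]>174))&(h[...,1]>150)&(h[...,2]>80)&(np.hypot(X[...,0]-.511,X[...,1]-.216)<.03); print('tab',m.sum(),X[m].mean(0) if m.any() else 0)
E
```

```text
clock: 12.48
tcp_pos: [0.4899, 0.2459, 0.1794]
eef_rot: [0.88, 0.475, -0.0, 0.0]
ft_force: [-0.5, -0.8, 0.1]
gripper_width: 0.0001
clock: 13.48
tcp_pos: [0.4896, 0.247, 0.1793]
eef_rot: [0.879, 0.476, 0.0, 0.0]
ft_force: [-0.5, -0.1, 0.2]
gripper_width: -0.0
knob 0.16335465735936977
tab 1643 [0.51453932 0.2180569  0.05656143]
```

View pics/f.png

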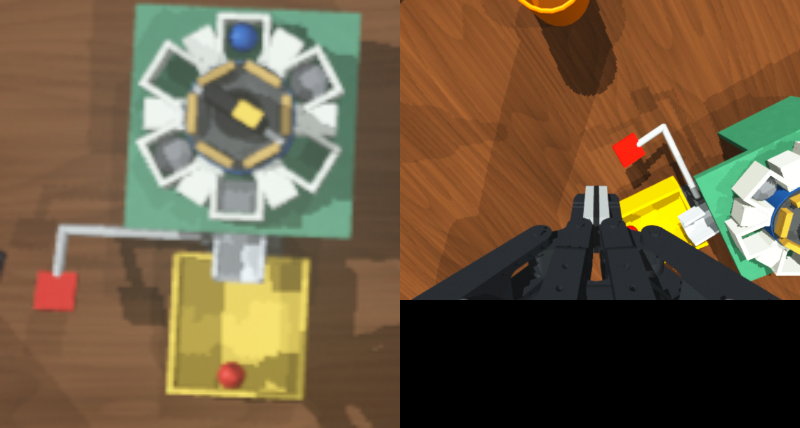

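Red is at rest in the tray (231,376) and blue is in its cell (242,38). The knob is home and the tab is back at 56 mm.

```bash
python3 -c "
from plant import finish_job
print(finish_job())"
```

```text
the job is handed in; nothing more can be done
None
```

The red ball is in the yellow tray and the job is handed in, with the robot's clock at about 13.5 s of the 72 s allowed. I lifted the knob about 13 mm, turned the wheel −120° so that only a plug and then the red ball came over the hole, and lowered the knob. I then pressed the tab until the ball rolled out and let go.

My last checks before handing in agreed with each other:
- **Red ball in the scoop:** before pressing, the camera put its top at about 55 mm, so it had dropped through.
- **Red ball in the tray:** it sat in the same spot in the tray in two pictures about 2 s apart.
- **Blue ball:** it was still in its cell, at the back of the wheel.
- **Knob:** its top was at 163 mm, the same as at the start, so it is home.
- **Scoop:** the tab was back at 56 mm, its rest height, so the scoop has swung back.
- **Robot and bystanders:** the robot was clear and touching nothing. It never came near the mug, globe or magnet, though I did not measure their positions at the end.

No check failed. `finish_job` gave no verdict, so I have no independent confirmation.

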